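Close and pin the drill jig and hold it shut

TASK

Swing the lid of the blue drill jig down over the blank that lies in it, then take the red-headed locating pin out of the wooden rack and push it all the way down through the hole in the lid into the hole of the base. Spring plungers hold the lid slightly ajar, so finish with the gripper still holding the pin or the lid and pressing down so that the lid is flush on the base, and do not let go at the end. Leave the blank in the jig, the other two pins in the rack and everything else on the bench where it is.

Things in the scene. Friction and masses are not known exactly. Their poses are not given: they have to be found in the camera images.
- jig: drill jig, bolted down: blue base 180 x 110 x 40 mm (x, y, z), bolt feet out to y = +-81 mm. Origin: centre of its underside on the bench; x towards the hinge side, away from the robot (yaw within 0.45 rad), z up. Its level top face, z = 40 mm, takes the lid. Two brass spring plungers at x = -20, y = +-42 mm stand 5 mm proud of it and hold the released lid ajar. It carries the lid.
- jig_hole (a point): centre of the mouth of the pin hole in the jig's base, on its top face: jig x = -60, y = 0, z = 40 mm. The hole is upright, 12 mm across and 24 mm deep.
- jig_hinge (a point): middle of the lid's hinge line: jig x = +80, y = 0, z = 40 mm. The hinge line runs along the jig's y, on the side away from the robot.
- lid (a joint): opening angle of the jig's aluminium lid, rad: 0 = flush on the base, about 0.05 = ajar, released on the plungers, 1.6 = fully open (near edge up and away from the robot). Starts at 0.7 to 1.2. Stiff hinge (0.3 N m): the 0.3 kg lid stays where it is left. About 10 N straight down at the pin hole presses it from ajar to flush.
- lid_hole (a point): centre of the upper mouth of the lid's pin hole (13 mm across), on the lid's outer face, 140 mm from the hinge line, on its middle line. The lid is a plain plate 10 mm thick, 110 mm wide, reaching from 5 to 165 mm from the hinge line; shut, its underside is at jig z = 40 and its top at 50 mm, the hole over that of the base.
- pin: locating pin with the RED head, upright in one of the rack's holes. Origin: centre of its foot; z up along it: steel shank 10 mm across from z = 0 to 32 mm (lowest 4 mm tapered to 6 mm), flange 28 mm across from 32 to 38 mm, red round grip 20 mm across from 38 to 78 mm. 80 g. Home in the jig, its flange lies on the lid and its foot is at jig z = 18 mm.
- pin_tip (a point): centre of the red pin's foot, the same point as its origin
- rack: fixed block of brown wood 160 x 54 x 36 mm (x, y, z), origin at the centre of its underside, three upright through holes 12 mm across at x = -53, 0 and +53 mm, y = 0. One pin in each, flange on the top face, foot 4 mm above the bench. Which pin is in which hole changes; rack and jig may be on either side of the bench.
- pin_blue: another pin of the same shape with a blue head, in the rack; stays there
- pin_yellow: another pin of the same shape with a yellow head, in the rack; stays there
- blank: steel block 58 x 38 x 23 mm lying in the nest of the jig's base, its top 1 mm below the base's top face; stays there
- collar: loose copper-coloured pipe collar, 60 mm across, 45 mm high; bystander
- offcut: loose steel bar offcut 110 x 30 x 20 mm; bystander
- hammer: loose hammer lying on the bench; bystander
- brush: loose brush lying on the bench; bystander
- oilcan: loose green can, 56 mm across, 110 mm high; bystander
Not all that is in view belongs to the job. Of the things like the jig, leave any that is black; of the rest the larger one is meant.

How it is judged:
By the outcome, as a careful person would: the job done as asked, in the order asked, and still so for the second after the job is handed in, while the arm keeps its last pose, push and grip.
It also fails if it takes over 58 s, if anything falls off the work surface, if the arm or the gripper's body presses on something with over 40 N, if the wrist force passes 120 N, or if a joint passes its speed limit or range.

ROBOT

A 6-joint arm with a two-finger parallel gripper is mounted at the origin on the work surface. World frame = base frame: x ahead of the robot, y to its left, z up, the work surface at z = 0. Lengths are in m, angles in rad, forces in N, time in s.
With the tool pointing down it reaches from about 0.35 to 0.875 m from the base axis. Payload 15.5 kg.
Tool frame: the origin (TCP) lies between the finger pads; the fingertips stand 8 mm ahead of it and the grasp point (between the pads) lies 11 mm behind it; z points along the fingers, y is the line along which they close (so a half turn about z gives the same grasp; the last joint's range is limited). The gripper opens to 85 mm and grips with 20 to 120 N. Pads are 22 mm wide; open, the fingers measure 114 mm over their backs; the gripper's body (76 mm by 85 mm) begins 54 mm behind the grasp point. The pads swing forward as they close: fully open they stand 13 mm farther back than shut.
Start: joints at [1.226, 0.494, 1.345, -0, 1.302, -0.096], TCP at [0.154, 0.606, 0.207] pointing down, gripper open.
Joint ranges: [-2.91, 2.91], [-0.82, 2.16], [0.22, 2.67], [-1.22, 4.37], [0.12, 2.79], [-3.08, 3.08]. Speed limits (rad/s): [1.89, 1.89, 2.57, 3.01, 3.01, 3.01].

INTERFACE

Orientations are given as a unit quaternion [x, y, z, w].
In Python, from plant import status, get_image, arm gives the robot as it stands.
- The arm moves only by the tool step_arm, never from a script. Its argument "steps" is one flat list of numbers, 7 for each row, row after row: the turn, a rotation vector about the world's x, y, z in rad, then the shift along the world's x, y, z in mm, then the closure, from -1 (fully open) to 1 (shut). In form: [rx, ry, rz, x, y, z, hand, rx, ry, rz, x, y, z, hand, ...]. A call has 1 to 20 rows; each row is the pose to reach, as a shift and turn from the pose commanded when the call began; what a row does not reach only later rows make up. A row lasts 1/10 s, in which the tool goes at most 50 mm and 8.59 degrees, less where a joint would pass 70% of its speed; a pose out of reach is approached as far as the arm can. A call with a gripper value outside its range is refused whole. The fingers move at their own pace and stop on an object; "squeeze" is the grip in N (left out, the last holds). Time passes only in rows, so rows that repeat a pose let the fingers close. It gives the time, the measured TCP pose, the force, the opening and the grip force at its end, in the units of the state.
- status.get_state(): the state, without advancing time (a new reading comes with each control period).
- get_image(name): name is "scene" or "top" or "wrist"; returns a dict with "image" (480x640x3 uint8, red, green, blue), "fx", "fy", "cx", "cy" (pixels), "R" (3x3) and "t" (3): a world point X has camera coordinates R X + t; the wrist camera has in their place "hand_eye" (4x4, takes a point from camera to tool coordinates, whose origin is the TCP and whose axes are the flange's). Camera axes: x right, y down, z forward; pixel columns grow to the right and rows downward; lengths in m; the calibration is good to about 2 mm. The wrist camera is an equidistant fisheye: a pixel r from the principal point sees the ray r / f radians off the axis. A picture is of the moment at which its call begins: read the wrist's pose just before it. There is no depth.
- arm.close_job(): hands the job in; it is judged then, once.
The state is a dict: "t": time; "joint_positions": joint angles; "qd": joint speeds; "tau": joint torques, N m; "position": TCP position; "orientation": TCP orientation; "contact_force": force on the tool from outside, world axes, zero at the start; "moment": the same for the moment, N m; "width": finger opening in m; "finger_force": force on a finger pad.
Only numpy, scipy, OpenCV 4.12 (cv2) and the standard library are available. Lean on these libraries where they do the work, as an engineer would, in place of code of your own. Each camera call takes 0.05 s, during which the arm holds its last target. There are 200 camera calls.

## Working session

There is one attempt and no reset: what is moved stays moved. The work goes in short steps, Python scripts to look and compute and a tool call to move; the robot and the scene stay as the last step left them, time stands still between calls to the robot, and variables do not carry over. Pictures are saved under pics/ and viewed, at most 10 in all, crops included, and the job is handed in when it is done.

Besides the shell and the picture viewer there is one more tool, called after "Request:" in YAML: its name, and indented under it one key for each argument. step_arm: Moves the arm, as the interface text tells. Its arguments: {"type":"object","properties":{"steps":{"type":"array","items":{"type":"number"}},"squeeze":{"type":"number"}},"required":["steps"]}

```bash
mkdir -p pics; ls; cat > h.py <<'E'
import numpy as np, cv2, json
from plant import status, get_image, arm
from scipy.spatial.transform import Rotation as Ro
def snap(n,fn):
    s=status.get_state(); d=get_image(n); cv2.imwrite('pics/'+fn+'.png',d['image'][:,:,::-1])
    c={k:np.array(d[k]).tolist() for k in d if k!='image'}; c['pos']=list(map(float,s['position'])); c['q']=list(map(float,s['orientation']))
    json.dump(c,open('pics/'+fn+'.json','w')); return s
def load(fn): return cv2.imread('pics/'+fn+'.png'),json.load(open('pics/'+fn+'.json'))
def ray(c,u,v):
    x,y=(u-c['cx'])/c['fx'],(v-c['cy'])/c['fy']
    if 'hand_eye' in c:
        r=np.hypot(x,y); d=np.array([np.sin(r)*x/r,np.sin(r)*y/r,np.cos(r)]) if r>0 else np.array([0,0,1.])
        H=np.array(c['hand_eye']); R=Ro.from_quat(c['q']).as_matrix()
        return R@H[:3,3]+np.array(c['pos']), R@H[:3,:3]@d
    R=np.array(c['R']);o=-R.T@np.array(c['t']); d=R.T@np.array([x,y,1]); return o,d/np.linalg.norm(d)
def onz(c,u,v,z):
    o,d=ray(c,u,v); return o+d*(z-o[2])/d[2]
def tri(*rs):
    A=sum(np.eye(3)-np.outer(d,d) for o,d in rs); b=sum((np.eye(3)-np.outer(d,d))@o for o,d in rs)
    X=np.linalg.solve(A,b); return X,[float(np.linalg.norm((np.eye(3)-np.outer(d,d))@(X-o))) for o,d in rs]
def proj(c,X):
    X=np.asarray(X,float)
    if 'hand_eye' in c:
        R=Ro.from_quat(c['q']).as_matrix();H=np.array(c['hand_eye'])
        p=H[:3,:3].T@(R.T@(X-np.array(c['pos']))-H[:3,3]); th=np.arctan2(np.hypot(p[0],p[1]),p[2]); n=np.hypot(p[0],p[1])
        return np.array([c['cx']+c['fx']*th*p[0]/n,c['cy']+c['fy']*th*p[1]/n])
    p=np.array(c['R'])@X+np.array(c['t']); return np.array([c['cx']+c['fx']*p[0]/p[2],c['cy']+c['fy']*p[1]/p[2]])
E
python3 - <<'E'
from h import *
for n in ('scene','top','wrist'): s=snap(n,n+'0')
print(s)
for n in ('scene0','top0'):
    c=load(n)[1]; print(n,c['fx'],-np.array(c['R']).T@c['t'],np.array(c['R'])[2])
print(load('wrist0')[1]['hand_eye'],load('wrist0')[1]['fx'])
E
```

```text
pics
{'t': 0.1, 'joint_positions': array([ 1.22649300e+00,  4.94120784e-01,  1.34604407e+00, -1.95040034e-06,
        1.30252491e+00, -9.54990073e-02]), 'qd': array([-0.00120272, -0.00064815, -0.00049439,  0.00084636,  0.00119464,
       -0.00144528]), 'tau': array([ 1.71131792e-04, -8.83581591e+01, -3.84559572e+01, -2.68518388e-04,
        5.14962914e-03, -8.70303825e-05]), 'position': array([0.15378305, 0.60542865, 0.20626857]), 'orientation': array([ 1.24081259e-01,  9.92271908e-01, -5.35553219e-04, -1.18741150e-04]), 'contact_force': array([ 0.55472402,  0.04811238, -0.21676289]), 'moment': array([ 0.01347099, -0.01524258,  0.03763614]), 'finger_force': 0.0, 'width': 0.08499587619879469}
scene0 621.7245786779016 [ 1.04839272 -0.45881015  1.09914892] [-0.44622776  0.37297168 -0.81349426]
top0 596.5748743026243 [0.24398136 0.01214303 1.27788517] [ 0.17960121  0.00226548 -0.98373689]
[[-0.0006214560035652212, -0.9601126477647681, -0.27961279905354913, 0.07110763860752937], [0.9999997992849561, -0.0006311663583829112, -5.530889628397884e-05, 0.00019059107605834402], [-0.0001233794212796616, -0.27961277730309964, 0.9601128472978391, -0.16736310977642954], [0.0, 0.0, 0.0, 1.0]] 371.64829954431775
```

View pics/top0.png

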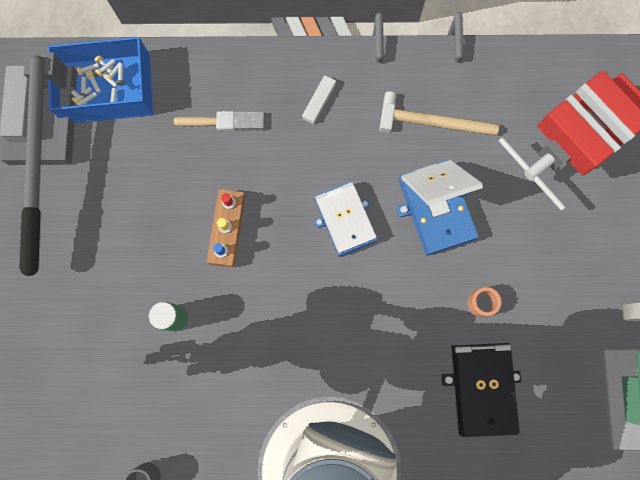

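View pics/scene0.png

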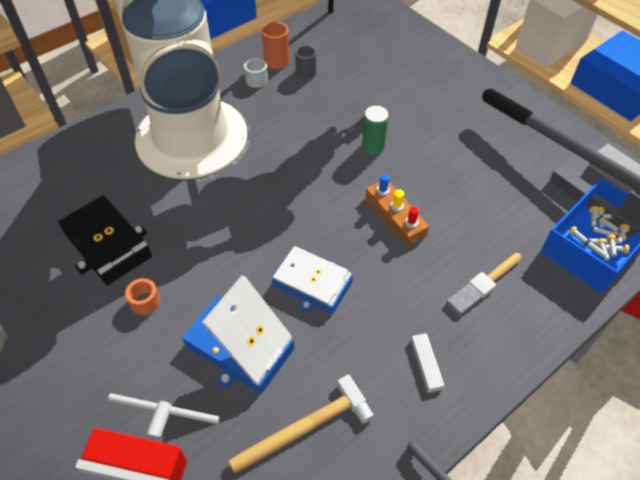

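The top view shows the open blue jig at about (440,205) and the smaller closed jig at (345,217), which is a decoy. The black jig is at (485,390). The rack is at (227,228) with the red pin at its far end, (228,200). The scene view agrees: lid hole near (233,308), red pin at (413,215).

```bash
python3 - <<'E'
from h import *
t,ct=load('top0'); s,cs=load('scene0')
def blobs(im,roi,lo,hi):
    x0,y0,x1,y1=roi; h=cv2.cvtColor(im[y0:y1,x0:x1],cv2.COLOR_BGR2HSV); m=cv2.inRange(h,lo,hi)
    n,l,st,ce=cv2.connectedComponentsWithStats(m); return [(int(st[i][4]),np.round(ce[i]+[x0,y0],1)) for i in range(1,n) if st[i][4]>15]
rt,rs=(200,180,250,272),(355,165,435,245)
P={}
for k,lo,hi in (('red',(0,190,110),(4,255,255)),('yel',(23,140,130),(33,255,255)),('blue',(100,140,80),(125,255,255))):
    a=max(blobs(t,rt,lo,hi),key=lambda b:b[0]);b=max(blobs(s,rs,lo,hi),key=lambda b:b[0])
    X,e=tri(ray(ct,*a[1]),ray(cs,*b[1])); P[k]=X; print(k,a,b,X.round(4),np.round(e,4))
print(np.linalg.norm(P['red']-P['blue']), np.degrees(np.arctan2(*(P['red']-P['blue'])[[1,0]])))
for pl in blobs(t,(395,150,490,255),(12,120,120),(30,255,255)): print('brass',pl,onz(ct,*pl[1],.045).round(4))
A=cv2.resize(t[150:260,395:490],None,fx=4.2,fy=4.2,interpolation=cv2.INTER_CUBIC)
B=cv2.resize(s[270:395,180:300],None,fx=3.2,fy=3.2,interpolation=cv2.INTER_CUBIC)
H=max(len(A),len(B)); o=np.zeros((H,A.shape[1]+B.shape[1],3),np.uint8);o[:len(A),:A.shape[1]]=A;o[:len(B),A.shape[1]:]=B
cv2.imwrite('pics/crop1.png',o);print(A.shape,B.shape)
E
```

```text
Traceback (most recent call last):
ValueError: max() iterable argument is empty
```

```bash
cat > m.py <<'E'
from h import *
t,ct=load('top0'); s,cs=load('scene0')
def blobs(im,roi,lo,hi):
    x0,y0,x1,y1=roi; h=cv2.cvtColor(im[y0:y1,x0:x1],cv2.COLOR_BGR2HSV); h[...,0]=(h[...,0].astype(int)+10)%180; m=cv2.inRange(h,lo,hi)
    n,l,st,ce=cv2.connectedComponentsWithStats(m); return [(int(st[i][4]),np.round(ce[i]+[x0,y0],1)) for i in range(1,n) if st[i][4]>8]
rt,rs=(200,180,250,272),(355,165,435,245)
P={}
hs=cv2.cvtColor(t,cv2.COLOR_BGR2HSV);print(hs[198:203,227].tolist())
for k,lo,hi in (('red',(0,150,80),(14,255,255)),('yel',(33,120,110),(45,255,255)),('blue',(110,120,60),(135,255,255))):
    a=blobs(t,rt,lo,hi);b=blobs(s,rs,lo,hi); print(k,a,b)
    if not(a and b): continue
    a,b=max(a,key=lambda b:b[0]),max(b,key=lambda b:b[0])
    X,e=tri(ray(ct,*a[1]),ray(cs,*b[1])); P[k]=X; print(X.round(4),np.round(e,4))
for pl in blobs(t,(395,150,490,255),(22,100,120),(40,255,255)): print('brass',pl,onz(ct,*pl[1],.045).round(4))
A=cv2.resize(t[150:260,395:490],None,fx=4.2,fy=4.2,interpolation=cv2.INTER_CUBIC)
B=cv2.resize(s[270:395,180:300],None,fx=3.2,fy=3.2,interpolation=cv2.INTER_CUBIC)
H=max(len(A),len(B)); o=np.zeros((H,A.shape[1]+B.shape[1],3),np.uint8);o[:len(A),:A.shape[1]]=A;o[:len(B),A.shape[1]:]=B
cv2.imwrite('pics/crop1.png',o);print(A.shape,B.shape)
E
python3 m.py
```

```text
[[1, 172, 225], [1, 171, 227], [1, 171, 228], [1, 175, 204], [1, 188, 129]]
red [(93, array([226.4, 198.9]))] [(127, array([412.9, 214.3]))]
[0.5523 0.2104 0.0651] [0.0003 0.0003]
yel [(97, array([222.4, 223.5]))] [(132, array([398.1, 197.8]))]
[0.4997 0.2175 0.065 ] [0.0002 0.0002]
blue [(89, array([218.6, 248.9]))] [(135, array([383.6, 181.8]))]
[0.4464 0.2242 0.0648] [0. 0.]
brass (17, array([442.6, 174.3])) [ 0.6097 -0.2481  0.045 ]
brass (16, array([430.8, 178.1])) [ 0.6014 -0.2225  0.045 ]
brass (15, array([460.7, 207.9])) [ 0.5356 -0.2834  0.045 ]
brass (14, array([423.6, 220. ])) [ 0.5098 -0.2039  0.045 ]
(462, 399, 3) (400, 384, 3)
```

View pics/crop1.png

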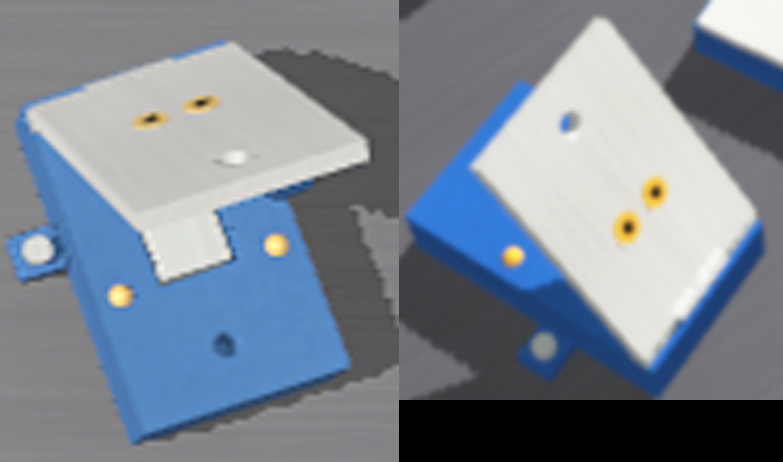

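The crop shows both plungers, the base hole at top (448.3,232.1), and the lid hole at top (451,187.4) and scene (233.4,308.7). The right plunger is at scene (215.6,350).

```bash
cat > jig.py <<'E'
from h import *
t,ct=load('top0'); s,cs=load('scene0')
pr,e=tri(ray(ct,460.7,207.9),ray(cs,215.6,350)); print('plunger R tri',pr.round(4),np.round(e,4))
L,R_=onz(ct,423.6,220.,.045)[:2],onz(ct,460.7,207.9,.045)[:2]
ya=(L-R_)/np.linalg.norm(L-R_); xa=np.array([ya[1],-ya[0]]); yaw=np.arctan2(xa[1],xa[0]); mid=(L+R_)/2
print('yaw',yaw,'hole pl',mid-.04*xa,'hole px',onz(ct,448.3,232.1,.04)[:2])
hinge=mid+.1*xa; print('hinge',hinge)
h,e=tri(ray(ct,451,187.4),ray(cs,233.4,308.7)); d=h[:2]-hinge
print('lid hole',h.round(4),np.round(e,4),'jig x,y from hinge',d@xa,d@ya,h[2]-.04)
r,z=-(d@xa),h[2]-.04; print('theta',np.arctan2(z,r)-np.arctan2(.01,.14),np.hypot(r,z))
E
python3 jig.py
```

```text
plunger R tri [ 0.5369 -0.2835  0.0414] [0.0009 0.0009]
yaw 0.3146591939349024 hole pl [ 0.48467221 -0.25603313] hole px [ 0.48448126 -0.25601476]
hinge [ 0.61779848 -0.21270419]
lid hole [ 0.5495 -0.2371  0.1618] [0.0016 0.0016] jig x,y from hinge -0.07251674887537826 -0.002096803832096223 0.12183776532565901
theta 0.9626128489569408 0.14178547149480808
```

Request:
step_arm:
  steps: [0, 0, 0, 20, -40, 40, 1, 0, 0, 0, 431, -829, 73, 1, 0, 0, 0, 431, -829, 73, 1, 0, 0, 0, 431, -829, 73, 1, 0, 0, 0, 431, -829, 73, 1, 0, 0, 0, 431, -829, 73, 1, 0, 0, 0, 431, -829, 73, 1, 0, 0, 0, 431, -829, 73, 1, 0, 0, 0, 431, -829, 73, 1, 0, 0, 0, 431, -829, 73, 1, 0, 0, 0, 431, -829, 73, 1, 0, 0, 0, 431, -829, 73, 1, 0, 0, 0, 431, -829, 73, 1, 0, 0, 0, 431, -829, 73, 1, 0, 0, 0, 431, -829, 73, 1, 0, 0, 0, 431, -829, 73, 1, 0, 0, 0, 431, -829, 73, 1, 0, 0, 0, 431, -829, 73, 1, 0, 0, 0, 431, -829, 73, 1, 0, 0, 0, 431, -829, 73, 1]
  squeeze: 40

```text
t: 2.15
position: [0.5865, -0.2283, 0.2788]
orientation: [0.126, 0.992, -0.001, 0.0]
contact_force: [-1.1, 1.0, -0.9]
width: -0.0001
finger_force: 0.0
```

Request:
step_arm:
  steps: [0, 0, 0, 0, 0, 0, 1, 0, 0, 0, 0, 0, -40, 1, 0, 0, 0, 0, 0, -80, 1, 0, 0, 0, 0, 0, -95, 1, 0, 0, 0, -7, -2, -108, 1, 0, 0, 0, -14, -5, -120, 1, 0, 0, 0, -24, -8, -128, 1, 0, 0, 0, -35, -12, -136, 1, 0, 0, 0, -44, -15, -145, 1, 0, 0, 0, -52, -17, -155, 1, 0, 0, 0, -58, -19, -166, 1, 0, 0, 0, -64, -21, -178, 1, 0, 0, 0, -67, -22, -187, 1, 0, 0, 0, -70, -23, -196, 1, 0, 0, 0, -72, -24, -203, 1, 0, 0, 0, -73, -24, -209, 1, 0, 0, 0, -74, -24, -213, 1, 0, 0, 0, -74, -24, -215, 1, 0, 0, 0, -74, -24, -215, 1]

```text
t: 4.05
position: [0.511, -0.2472, 0.0646]
orientation: [0.124, 0.992, 0.0, -0.0]
contact_force: [0.3, 0.1, 0.1]
width: 0.0001
finger_force: 0.0
```

Request:
step_arm:
  steps: [0, 0, 0, 0, 0, 40, 1, 0, 0, 0, 0, 0, 90, 1, 0, 0, 0, 0, 0, 140, -1, 0, 0, 0.115, 41, 457, 155, -1, 0, 0, 0.115, 41, 457, 155, -1, 0, 0, 0.115, 41, 457, 155, -1, 0, 0, 0.115, 41, 457, 155, -1, 0, 0, 0.115, 41, 457, 155, -1, 0, 0, 0.115, 41, 457, 155, -1, 0, 0, 0.115, 41, 457, 155, -1, 0, 0, 0.115, 41, 457, 155, -1, 0, 0, 0.115, 41, 457, 155, -1, 0, 0, 0.115, 41, 457, 155, -1, 0, 0, 0.115, 41, 457, 155, -1, 0, 0, 0.115, 41, 457, 155, -1, 0, 0, 0.115, 41, 457, 155, -1]

```text
t: 5.65
position: [0.5519, 0.2084, 0.2199]
orientation: [0.068, 0.998, -0.0, -0.0]
contact_force: [0.0, -0.4, 0.2]
width: 0.0856
finger_force: 0.0
```

```bash
python3 - <<'E'
from h import *
s=snap('wrist','wrist1'); snap('top','top1'); snap('scene','scene1'); print(s['position'],s['orientation'],s['joint_positions'].round(2),s['width'])
im,c=load('wrist1')
h=cv2.cvtColor(im,cv2.COLOR_BGR2HSV); h[...,0]=(h[...,0].astype(int)+10)%180
m=cv2.inRange(h,(0,150,80),(14,255,255)); n,l,st,ce=cv2.connectedComponentsWithStats(m)
for i in range(1,n):
    if st[i][4]>100: print(st[i],ce[i].round(1),onz(c,*ce[i],.072).round(4))
print('predicted head centre px',proj(c,[.5523,.2104,.072]))
t=cv2.imread('pics/top1.png')[150:260,395:490]; sc=cv2.imread('pics/scene1.png')[270:395,180:300]
a=np.zeros((480,800,3),np.uint8); a[:,:480]=cv2.resize(im,None,fx=1,fy=1)[:,80:560]
a[:240,480:480+207]=cv2.resize(t,(207,240),interpolation=cv2.INTER_CUBIC); a[240:,480:480+230]=cv2.resize(sc,(230,240),interpolation=cv2.INTER_CUBIC)
cv2.imwrite('pics/crop2.png',a)
E
```

```text
[0.55189717 0.20836949 0.21985035] [ 6.75514111e-02  9.97715783e-01 -1.46219613e-04 -4.73512311e-05] [ 0.26  0.43  1.42 -0.    1.29 -1.18] 0.08560527619952105
[312 201  23  29 509] [323.2 215.2] [0.5507 0.2115 0.072 ]
predicted head centre px [322.20213379 217.13937217]
```

View pics/crop2.png

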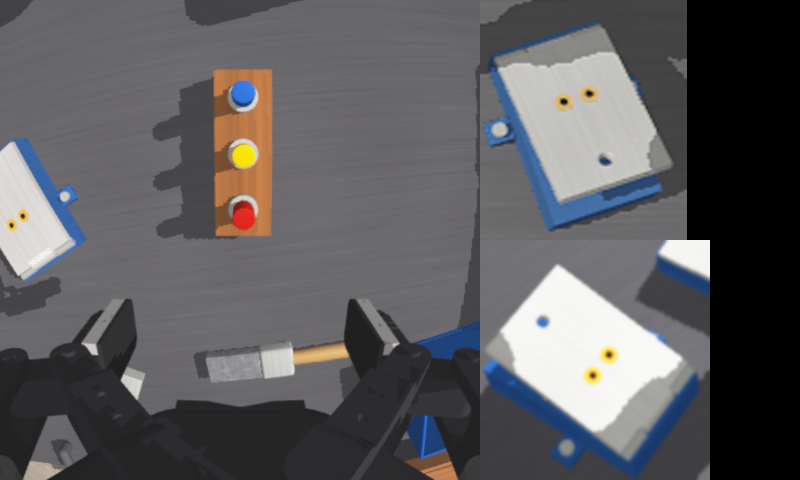

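The wrist view shows the red pin at about (323,215), where I predicted it. The lid hole is now at about (452.4,222.9) in top and (212.9,312.2) in scene, and I'll check the lid angle from these.

```bash
python3 - <<'E'
from h import *
t,ct=load('top1'); s,cs=load('scene1')
h,e=tri(ray(ct,452.4,222.9),ray(cs,212.9,312.2)); print(h.round(4),np.round(e,4))
hg=np.array([.6178,-.2127]);xa=np.array([.951,.3095]); r=-(h[:2]-hg)@xa; z=h[2]-.04; print(r,z,np.arctan2(z,r)-np.arctan2(.01,.14))
for th in (.05,.1,.15,.2):
    u=.14*np.cos(th)-.01*np.sin(th); P=[*(hg-u*xa),.04+.14*np.sin(th)+.01*np.cos(th)]; print(th,proj(ct,P),proj(cs,P))
E
```

```text
[ 0.4941 -0.2532  0.0908] [0.0011 0.0011]
0.13013370896908202 0.05080826680408871 0.3009228718365907
0.05 [449.88901056 230.15313255] [210.95603941 318.60448432]
0.1 [450.42293118 229.04136304] [210.87454576 317.09293538]
0.15 [450.89768484 227.76731732] [210.94257924 315.66932534]
0.2 [451.31098175 226.33200237] [211.16231066 314.33842574]
```

Request:
step_arm:
  steps: [0, 0, 0, -40, -457, 0, 1, 0, 0, 0, -40, -457, 0, 1, 0, 0, 0, -40, -457, 0, 1, 0, 0, 0, -40, -457, 0, 1, 0, 0, 0, -40, -457, 0, 1, 0, 0, 0, -40, -457, 0, 1, 0, 0, 0, -40, -457, 0, 1, 0, 0, 0, -40, -457, 0, 1, 0, 0, 0, -40, -457, 0, 1, 0, 0, 0, -40, -457, 0, 1, 0, 0, 0, -40, -457, -40, 1, 0, 0, 0, -40, -457, -80, 1, 0, 0, 0, -40, -457, -110, 1, 0, 0, 0, -40, -457, -120, 1, 0, 0, 0, -40, -457, -120, 1]

```text
t: 7.3
position: [0.5113, -0.247, 0.0991]
orientation: [0.067, 0.998, 0.001, -0.001]
contact_force: [0.1, -0.1, 1.3]
width: 0.0003
finger_force: 0.0
```

Request:
step_arm:
  steps: [0, 0, 0, 0, 0, -5, 1, 0, 0, 0, 0, 0, -10, 1, 0, 0, 0, 0, 0, -14, 1, 0, 0, 0, 0, 0, -18, 1, 0, 0, 0, 0, 0, -22, 1, 0, 0, 0, 0, 0, -25, 1, 0, 0, 0, 0, 0, -28, 1, 0, 0, 0, 0, 0, -31, 1, 0, 0, 0, 0, 0, -33, 1, 0, 0, 0, 0, 0, -35, 1, 0, 0, 0, 0, 0, -35, 1]

```text
t: 8.4
position: [0.5118, -0.2472, 0.0645]
orientation: [0.067, 0.998, 0.0, -0.0]
contact_force: [-1.2, -0.6, 0.2]
width: 0.0002
finger_force: 0.0
```

```bash
python3 - <<'E'
from h import *
s=snap('wrist','wrist2'); snap('scene','scene2');snap('top','top2'); print(s['position'],s['contact_force'])
t=cv2.imread('pics/top2.png')[150:260,395:490]; sc=cv2.imread('pics/scene2.png')[270:395,180:300]
a=np.zeros((480,710,3),np.uint8); a[:,:480]=cv2.imread('pics/wrist2.png')[:,80:560]
a[:240,480:480+207]=cv2.resize(t,(207,240),interpolation=cv2.INTER_CUBIC); a[240:,480:480+230]=cv2.resize(sc,(230,240),interpolation=cv2.INTER_CUBIC)
cv2.imwrite('pics/crop3.png',a)
E
```

```text
[ 0.51178016 -0.24719488  0.06452905] [-1.24260062 -0.64960021  0.15075751]
```

View pics/crop3.png

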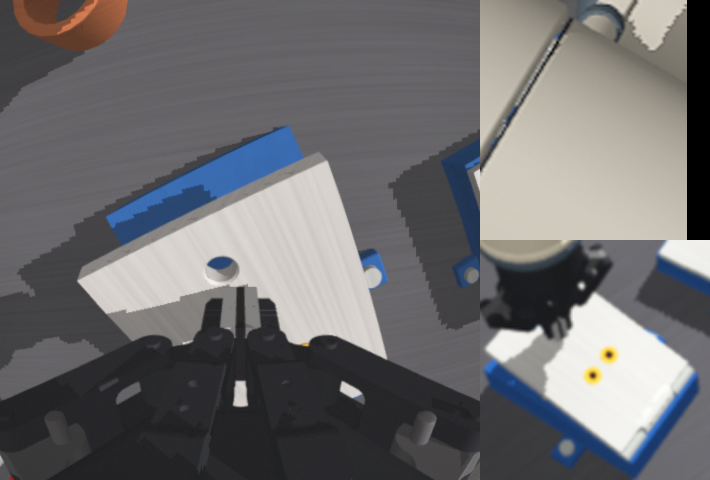

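The wrist view shows the closed fingertips at about (318,290) just behind the lid hole at (301,269), both in full-image pixels, and the lid still looks well raised. I'll compare with predictions.

```bash
python3 - <<'E'
from h import *
_,c=load('wrist2')
hg=np.array([.6178,-.2127]);xa=np.array([.951,.3095]);ya=np.array([-.3095,.951])
def lid(r,y,z,th):
    u=r*np.cos(th)-z*np.sin(th); return [*(hg-u*xa+y*ya),.04+r*np.sin(th)+z*np.cos(th)]
print('tip',proj(c,np.array(c['pos'])-[0,0,.008]),'tcp',proj(c,c['pos']))
for th in (0,.05,.1,.15,.2,.25,.3):
    print(th,'hole',proj(c,lid(.14,0,.01,th)).round(),'corners',proj(c,lid(.165,.055,.01,th)).round(),proj(c,lid(.165,-.055,.01,th)).round())
b=lambda x,y:proj(c,[*(hg+(x-.08)*xa+y*ya),.04]).round()
print('base corners',b(-.09,.055),b(-.09,-.055))
E
```

```text
tip [319.62793534 277.68655307] tcp [319.61510751 283.82468843]
0 hole [295. 225.] corners [374. 133.] [182. 229.]
0.05 hole [295. 230.] corners [377. 135.] [177. 234.]
0.1 hole [295. 236.] corners [381. 137.] [173. 240.]
0.15 hole [295. 243.] corners [385. 140.] [168. 248.]
0.2 hole [296. 250.] corners [391. 145.] [164. 257.]
0.25 hole [297. 259.] corners [397. 151.] [159. 267.]
0.3 hole [299. 270.] corners [404. 159.] [156. 279.]
base corners [367. 125.] [184. 216.]
```

```bash
python3 - <<'E'
from h import *
im,c=load('wrist2')
R=Ro.from_quat(c['q']).as_matrix();p=np.array(c['pos'])
for x in (0,.011):
  for z in (.008,0,-.01,-.02,-.03): print(x,z,[proj(c,p+R@np.array([x,y,z])).round().astype(int).tolist() for y in (-.0145,0,.0145)])
cv2.imwrite('pics/crop4.png',cv2.resize(im[240:400,220:420],None,fx=4,fy=3.7,interpolation=cv2.INTER_CUBIC))
E
```

```text
0 0.008 [[291, 278], [320, 278], [348, 278]]
0 0 [[290, 284], [320, 284], [349, 284]]
0 -0.01 [[288, 292], [320, 292], [351, 292]]
0 -0.02 [[287, 301], [320, 302], [353, 301]]
0 -0.03 [[285, 312], [320, 312], [355, 312]]
0.011 0.008 [[291, 257], [320, 257], [349, 257]]
0.011 0 [[289, 263], [320, 263], [350, 263]]
0.011 -0.01 [[288, 270], [320, 270], [352, 270]]
0.011 -0.02 [[286, 278], [320, 278], [353, 278]]
0.011 -0.03 [[284, 288], [320, 288], [355, 288]]
```

View pics/crop4.png

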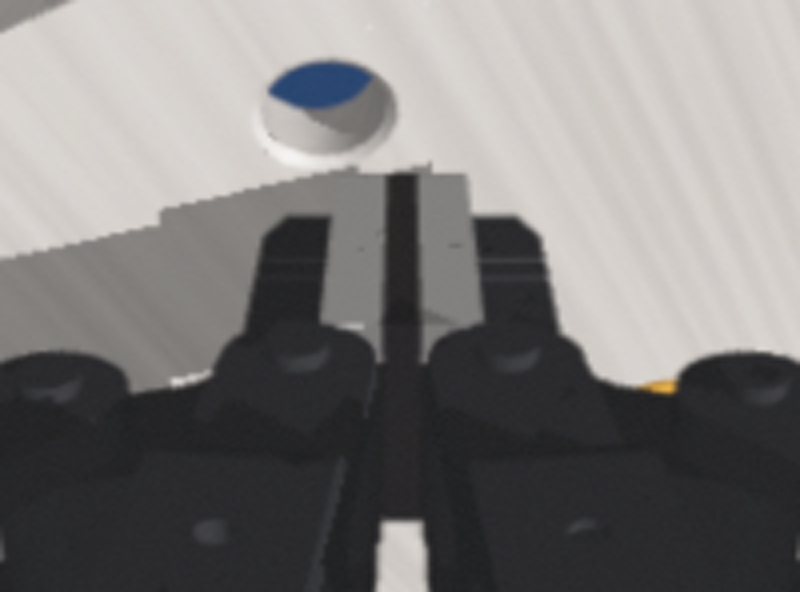

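```bash
python3 - <<'E'
from h import *
from scipy.optimize import least_squares as ls
def f(n,y,half,row):
    _,c=load(n); R=Ro.from_quat(c['q']).as_matrix();p=np.array(c['pos'])
    def g(v):
        q=proj(c,p+R@np.array([v[0],y,v[1]])); return [abs(q[0]-320)-half,q[1]-row]
    print(n,y,half,ls(g,[.011,-.01]).x.round(4))
for h in (106,109,112): f('wrist1',.0428,h,299)
E
```

```text
wrist1 0.0428 106 [ 0.008  -0.0357]
wrist1 0.0428 109 [ 0.0098 -0.0396]
wrist1 0.0428 112 [ 0.0115 -0.0432]
```

Both the open and shut pad pixels, and the lid contact, put the real fingertips about 25–28 mm *behind* the reported TCP, not 8 mm ahead of it. I'll keep pressing slowly and use the contact to calibrate this.

Request:
step_arm:
  steps: [0, 0, 0, 0, 0, -3, 1, 0, 0, 0, 0, 0, -6, 1, 0, 0, 0, 0, 0, -9, 1, 0, 0, 0, 0, 0, -12, 1, 0, 0, 0, 0, 0, -15, 1, 0, 0, 0, 0, 0, -18, 1, 0, 0, 0, 0, 0, -21, 1, 0, 0, 0, 0, 0, -24, 1, 0, 0, 0, 0, 0, -26, 1, 0, 0, 0, 0, 0, -28, 1, 0, 0, 0, 0, 0, -28, 1]

```text
t: 9.65
position: [0.5118, -0.2471, 0.0365]
orientation: [0.067, 0.998, 0.0, -0.0]
contact_force: [-0.5, -0.0, -0.0]
width: -0.0002
finger_force: 0.0
```

Request:
step_arm:
  steps: [0, 0, 0, 0, 0, -1, 1, 0, 0, 0, 0, 0, -2, 1, 0, 0, 0, 0, 0, -3, 1, 0, 0, 0, 0, 0, -3, 1]

```text
t: 10.05
position: [0.5118, -0.2472, 0.0337]
orientation: [0.067, 0.998, 0.0, -0.0]
contact_force: [-0.0, -0.3, 0.5]
width: -0.0001
finger_force: 0.0
```

```bash
python3 - <<'E'
from h import *
s=snap('wrist','wrist3'); print(s['position'],s['contact_force'])
_,c=load('wrist3')
hg=np.array([.6178,-.2127]);xa=np.array([.951,.3095]);ya=np.array([-.3095,.951])
def lid(r,y,z,th):
    u=r*np.cos(th)-z*np.sin(th); return [*(hg-u*xa+y*ya),.04+r*np.sin(th)+z*np.cos(th)]
for th in (0,.05,.1,.15): print(th,'hole',proj(c,lid(.14,0,.01,th)).round(),'corners',proj(c,lid(.165,.055,.01,th)).round(),proj(c,lid(.165,-.055,.01,th)).round())
E
```

```text
[ 0.51184882 -0.24723452  0.03369353] [-0.00725586 -0.27141267  0.47093731]
0 hole [290. 243.] corners [385. 133.] [159. 246.]
0.05 hole [290. 249.] corners [389. 135.] [153. 253.]
0.1 hole [290. 257.] corners [394. 137.] [146. 261.]
0.15 hole [290. 266.] corners [401. 142.] [140. 271.]
```

View pics/wrist3.png

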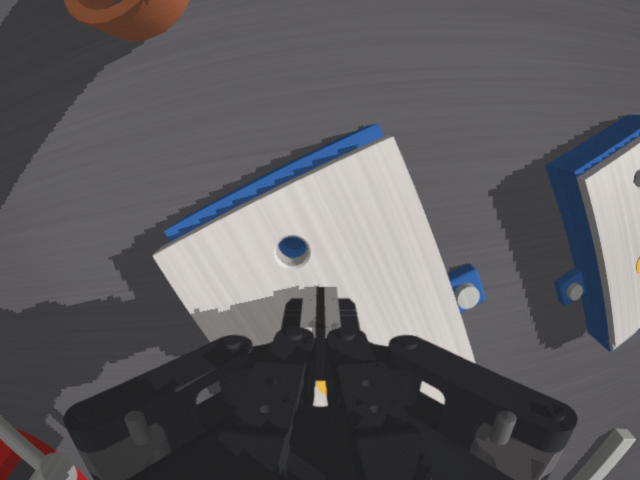

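The lid corners at (394,137) and (154,256) and the hole at (292,251) match an opening of about 0.06 rad. I'll press a little more to feel the plungers and fix the fingertip height.

Request:
step_arm:
  steps: [0, 0, 0, 0, 0, -1, 1, 0, 0, 0, 0, 0, -2, 1, 0, 0, 0, 0, 0, -2, 1]

```text
t: 10.4
position: [0.5119, -0.2472, 0.0316]
orientation: [0.067, 0.998, 0.0, -0.0]
contact_force: [-0.4, 0.5, 0.5]
width: -0.0002
finger_force: 0.0
```

Request:
step_arm:
  steps: [0, 0, 0, 0, 0, -1, 1, 0, 0, 0, 0, 0, -2, 1, 0, 0, 0, 0, 0, -2, 1]

```text
t: 10.7
position: [0.5118, -0.2473, 0.03]
orientation: [0.067, 0.998, -0.0, -0.0]
contact_force: [-2.1, 0.4, 5.9]
width: -0.0001
finger_force: 2.7
```

Request:
step_arm:
  steps: [0, 0, 0, 0, 0, -1, 1, 0, 0, 0, 0, 0, -2, 1, 0, 0, 0, 0, 0, -2, 1]

```text
t: 11.0
position: [0.5115, -0.2473, 0.028]
orientation: [0.067, 0.998, -0.0, -0.0]
contact_force: [-3.9, -1.1, 7.3]
width: -0.0002
finger_force: 3.6
```

Request:
step_arm:
  steps: [0, 0, 0, 0, 0, 5, 1, 0, 0, 0, 0, 0, 15, 1, 0, 0, 0, 0, 0, 50, 1, 0, 0, 0, 0, 0, 92, 1, 0, 0, 0, 40, 458, 132, -1, 0, 0, 0, 40, 458, 132, -1, 0, 0, 0, 40, 458, 132, -1, 0, 0, 0, 40, 458, 132, -1, 0, 0, 0, 40, 458, 132, -1, 0, 0, 0, 40, 458, 132, -1, 0, 0, 0, 40, 458, 132, -1, 0, 0, 0, 40, 458, 132, -1, 0, 0, 0, 40, 458, 132, -1, 0, 0, 0, 40, 458, 132, -1, 0, 0, 0, 40, 458, 132, -1, 0, 0, 0, 40, 458, 132, -1, 0, 0, 0, 40, 458, 132, -1]

```text
t: 12.7
position: [0.5518, 0.2094, 0.1599]
orientation: [0.067, 0.998, -0.0, -0.0]
contact_force: [-0.4, -0.7, 0.2]
width: 0.0855
finger_force: 0.0
```

```bash
python3 - <<'E'
from h import *
s=snap('wrist','wrist4'); snap('scene','scene4');snap('top','top4'); print(s['position'],s['orientation'],s['width'],s['contact_force'])
im,c=load('wrist4')
h=cv2.cvtColor(im,cv2.COLOR_BGR2HSV); h[...,0]=(h[...,0].astype(int)+10)%180
m=cv2.inRange(h,(0,150,80),(14,255,255)); n,l,st,ce=cv2.connectedComponentsWithStats(m)
i=1+np.argmax(st[1:,4]); print(st[i],ce[i].round(1))
# silhouette: project red cylinder mid candidates
_,c1=load('wrist1')
print('tri wrist1/4',tri(ray(c1,323.2,215.2),ray(c,*ce[i])))
# lid state
hg=np.array([.6178,-.2127]);xa=np.array([.951,.3095])
for th in (0,.05,.1):
    u=.14*np.cos(th)-.01*np.sin(th); P=[*(hg-u*xa),.04+.14*np.sin(th)+.01*np.cos(th)]; print(th,proj(load('top4')[1],P).round(1),proj(load('scene4')[1],P).round(1))
t=cv2.imread('pics/top4.png')[150:260,395:490]; sc=cv2.imread('pics/scene4.png')[270:395,180:300]
a=np.zeros((480,800,3),np.uint8)
a[:240,480:480+207]=cv2.resize(t,(207,240),interpolation=cv2.INTER_CUBIC); a[240:,480:480+230]=cv2.resize(sc,(230,240),interpolation=cv2.INTER_CUBIC);a[:,:480]=im[:,80:560]
cv2.imwrite('pics/crop5.png',a)
E
```

```text
[0.55177417 0.20939181 0.15985353] [ 6.74888401e-02  9.97719997e-01 -1.85873195e-04 -1.74463911e-04] 0.08550741794058628 [-0.37362622 -0.69535557  0.20147055]
[309 215  28  37 816] [322.4 233.3]
tri wrist1/4 (array([0.55221147, 0.21131858, 0.06512051]), [2.4507545736267416e-05, 2.450754573626846e-05])
0 [449.3 231.1] [211.2 320.2]
0.05 [449.9 230.2] [211.  318.6]
0.1 [450.4 229. ] [210.9 317.1]
```

View pics/crop5.png

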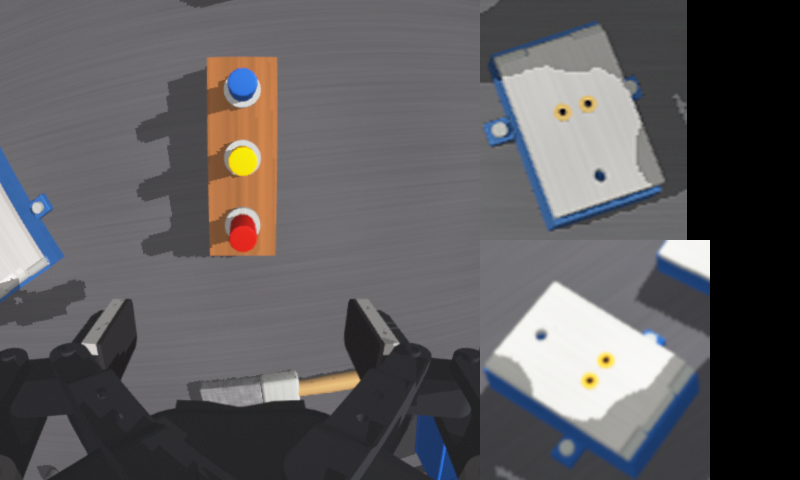

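The red head is at wrist (322,233), which triangulates to (0.552, 0.211, 0.065). The lid hole at scene (211.8,319) confirms the lid is ajar, so I'll grasp the pin.

Request:
step_arm:
  steps: [0, 0, 0, 0, 0, -30, -1, 0, 0, 0, 0, 0, -60, -1, 0, 0, 0, 0, 0, -90, -1, 0, 0, 0, 0, 0, -110, -1, 0, 0, 0, 0, 0, -125, -1, 0, 0, 0, 0, 0, -134, -1, 0, 0, 0, 0, 0, -138, -1, 0, 0, 0, 0, 0, -138, -1, 0, 0, 0, 0, 0, -138, 1, 0, 0, 0, 0, 0, -138, 1, 0, 0, 0, 0, 0, -138, 1, 0, 0, 0, 0, 0, -138, 1, 0, 0, 0, 0, 0, -138, 1, 0, 0, 0, 0, 0, -138, 1, 0, 0, 0, 0, 0, -138, 1]
  squeeze: 80

```text
t: 14.35
position: [0.552, 0.2108, 0.0222]
orientation: [0.067, 0.998, 0.0, 0.0]
contact_force: [-0.9, -0.7, 6.8]
width: 0.0179
finger_force: 77.8
```

Request:
step_arm:
  steps: [0, 0, 0, 0, 0, 10, 1, 0, 0, 0, 0, 0, 25, 1, 0, 0, 0, 0, 0, 50, 1, 0, 0, 0, 0, 0, 90, 1, 0, 0, 0, 0, 0, 120, 1, 0, 0, 0, -67.5, -467.5, 120, 1, 0, 0, 0, -67.5, -467.5, 120, 1, 0, 0, 0, -67.5, -467.5, 120, 1, 0, 0, 0, -67.5, -467.5, 120, 1, 0, 0, 0, -67.5, -467.5, 120, 1, 0, 0, 0, -67.5, -467.5, 120, 1, 0, 0, 0, -67.5, -467.5, 120, 1, 0, 0, 0, -67.5, -467.5, 120, 1, 0, 0, 0, -67.5, -467.5, 120, 1, 0, 0, 0, -67.5, -467.5, 120, 1, 0, 0, 0, -67.5, -467.5, 120, 1, 0, 0, 0, -67.5, -467.5, 120, 1, 0, 0, 0, -67.5, -467.5, 100, 1, 0, 0, 0, -67.5, -467.5, 80, 1, 0, 0, 0, -67.5, -467.5, 80, 1]

```text
t: 16.35
position: [0.4834, -0.2547, 0.1002]
orientation: [0.066, 0.998, 0.001, -0.002]
contact_force: [0.2, -0.6, -1.0]
width: 0.0184
finger_force: 78.3
```

```bash
python3 - <<'E'
from h import *
s=snap('wrist','wrist5'); snap('scene','scene5'); print(s['position'],s['orientation'],s['width'],s['contact_force'],s['finger_force'])
im,c=load('wrist5'); p=np.array(c['pos'])
print('foot pred',proj(c,p+[.0002,.0005,-.018]).round(1),'hole pred',proj(c,[.4846+.0007,-.2558,.0573]).round(1),proj(c,[.4846,-.256,.057]).round(1))
sc,cs=load('scene5'); print('scene foot',proj(cs,p+[0,0,-.018]).round(1),'hole',proj(cs,[.4851,-.2558,.057]).round(1))
a=np.zeros((600,800,3),np.uint8); a[:600,:480]=cv2.resize(im[140:340,240:400],(480,600),interpolation=cv2.INTER_CUBIC)
a[:480,480:]=cv2.resize(sc[250:410,150:257],(320,480),interpolation=cv2.INTER_CUBIC)
cv2.imwrite('pics/crop6.png',a)
E
```

```text
[ 0.48336549 -0.25467555  0.10018048] [ 0.06617432  0.9978062   0.0010321  -0.00163897] 0.018391044158173348 [ 0.20159392 -0.56934373 -0.99973634] 78.31962704658508
foot pred [320.6 271. ] hole pred [318.1 259.2] [317.6 258. ]
scene foot [209. 311.] hole [210.9 318.5]
```

View pics/crop6.png

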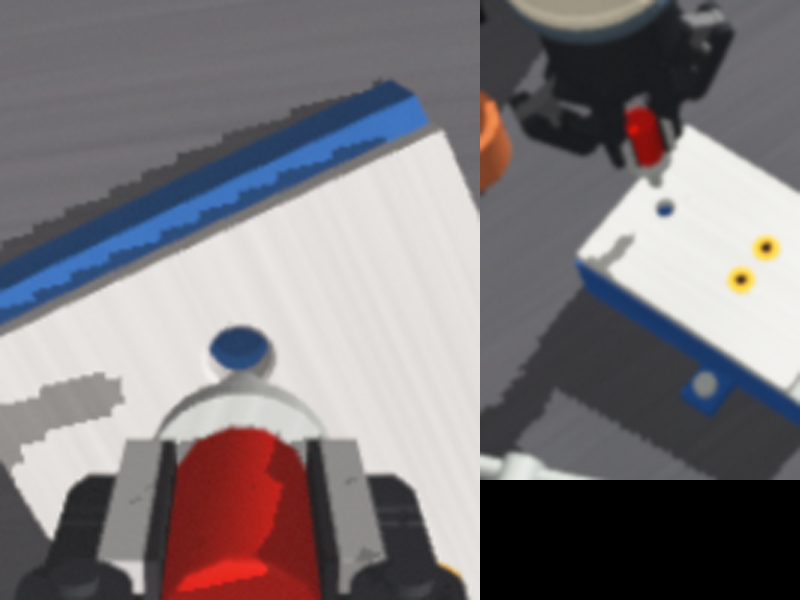

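The wrist shows the hole mouth at full-image (320.5,258.4) with the shank foot just below it at (320,268). The scene shows the hole at (211.7,319.0). I'll let the arm settle and refine the hole position numerically.

Request:
step_arm:
  steps: [0, 0, 0, 0, 0, 0, 1, 0, 0, 0, 0, 0, 0, 1, 0, 0, 0, 0, 0, 0, 1]

```text
t: 16.75
position: [0.4847, -0.2568, 0.1024]
orientation: [0.067, 0.998, -0.0, 0.0]
contact_force: [0.4, 0.2, -1.0]
width: 0.0181
finger_force: 78.3
```

```bash
python3 - <<'E'
from h import *
s=snap('wrist','wrist6'); print(s['position'],s['orientation'])
im,c=load('wrist6')
h=cv2.cvtColor(im,cv2.COLOR_BGR2HSV)
m=cv2.inRange(h,(95,80,30),(125,255,255)); m[:243]=0;m[275:]=0;m[:,:295]=0;m[:,345:]=0
n,l,st,ce=cv2.connectedComponentsWithStats(m)
for i in range(1,n):
    if st[i][4]>20: print('blue in hole',st[i],ce[i].round(1))
w5,s5,t4=load('wrist5')[1],load('scene5')[1],load('top4')[1]
r=[ray(w5,320.5,258.4),ray(s5,211.7,319.),ray(t4,450.1,230.7)]
print(tri(*r)); print([ (o+d*(.0572-o[2])/d[2]).round(4) for o,d in r])
E
```

```text
[ 0.48472944 -0.25682396  0.10244547] [ 6.67742604e-02  9.97767970e-01 -2.57059537e-04  4.57944069e-04]
blue in hole [314 246  18  13 189] [322.7 251.8]
(array([ 0.48531732, -0.25526509,  0.05521924]), [0.000930041128137155, 0.0007126416882321669, 0.0015672541232519188])
[array([ 0.485 , -0.2543,  0.0572]), array([ 0.487 , -0.2552,  0.0572]), array([ 0.4841, -0.2562,  0.0572])]
```

```bash
python3 - <<'E'
from h import *
im,c=load('wrist6'); print(onz(c,323,254.2,.0572).round(4),onz(c,322.7,254.2,.0572).round(4)); p=np.array(c['pos'])
print('foot pred',proj(c,p+[0,0,-.018]))
# red grip columns per row: axis of the held pin in the image
h=cv2.cvtColor(im,cv2.COLOR_BGR2HSV); h[...,0]=(h[...,0].astype(int)+10)%180
m=cv2.inRange(h,(0,150,50),(14,255,255))
for r in range(280,345,8):
    x=np.flatnonzero(m[r,250:400])+250
    if len(x): print(r,x.min(),x.max(),(x.min()+x.max())/2)
# shank/flange edges just above grip (light grey low sat) rows
for r in range(262,284,3): print(r,im[r,300:342:2].sum(1).tolist())
E
```

```text
[ 0.4849 -0.2548  0.0572] [ 0.4848 -0.255   0.0572]
foot pred [319.66163114 270.61821736]
288 305 334 319.5
296 299 340 319.5
304 298 342 320.0
312 297 343 320.0
320 296 344 320.0
328 295 345 320.0
336 294 346 320.0
344 294 346 320.0
262 [685, 679, 679, 673, 670, 670, 590, 720, 672, 577, 528, 470, 376, 357, 364, 494, 574, 666, 679, 682, 674]
265 [680, 684, 680, 675, 673, 670, 670, 662, 490, 415, 394, 432, 491, 583, 616, 659, 675, 676, 674, 680, 679]
268 [679, 680, 683, 648, 589, 462, 389, 376, 378, 391, 405, 425, 451, 476, 511, 561, 610, 662, 671, 673, 680]
271 [669, 616, 413, 329, 326, 350, 419, 458, 483, 512, 520, 528, 539, 528, 505, 491, 499, 509, 545, 630, 673]
274 [359, 322, 361, 519, 610, 637, 651, 643, 629, 626, 634, 639, 651, 650, 643, 638, 633, 582, 537, 537, 568]
277 [472, 599, 632, 626, 637, 648, 650, 634, 624, 631, 636, 645, 653, 645, 637, 639, 638, 638, 639, 635, 605]
280 [638, 632, 628, 630, 642, 650, 638, 629, 620, 624, 633, 648, 651, 639, 632, 638, 638, 642, 642, 648, 650]
283 [626, 563, 536, 599, 648, 618, 509, 363, 233, 237, 251, 280, 303, 337, 404, 579, 637, 637, 639, 633, 556]
```

Request:
step_arm:
  steps: [0, 0, 0, 0, 1.5, -6, 1, 0, 0, 0, 0, 1.5, -14, 1, 0, 0, 0, 0, 1.5, -20, 1, 0, 0, 0, 0, 1.5, -24, 1, 0, 0, 0, 0, 1.5, -28, 1, 0, 0, 0, 0, 1.5, -31, 1, 0, 0, 0, 0, 1.5, -34, 1, 0, 0, 0, 0, 1.5, -34, 1]

```text
t: 17.6
position: [0.4843, -0.2552, 0.0675]
orientation: [0.067, 0.998, 0.0, -0.0]
contact_force: [0.7, 0.6, 0.1]
width: 0.0182
finger_force: 78.3
```

Request:
step_arm:
  steps: [0, 0, 0, 0, 0, -3, 1, 0, 0, 0, 0, 0, -6, 1, 0, 0, 0, 0, 0, -9, 1, 0, 0, 0, 0, 0, -11, 1, 0, 0, 0, 0, 0, -13, 1, 0, 0, 0, 0, 0, -13, 1]

```text
t: 18.2
position: [0.4843, -0.2552, 0.0545]
orientation: [0.067, 0.998, 0.0, -0.0]
contact_force: [-0.5, -0.6, -0.7]
width: 0.0181
finger_force: 78.3
```

Request:
step_arm:
  steps: [0, 0, 0, 0, 0, -3, 1, 0, 0, 0, 0, 0, -6, 1, 0, 0, 0, 0, 0, -8, 1, 0, 0, 0, 0, 0, -10, 1, 0, 0, 0, 0, 0, -11, 1, 0, 0, 0, 0, 0, -11, 1]

```text
t: 18.8
position: [0.4844, -0.2552, 0.0436]
orientation: [0.067, 0.998, 0.0, -0.0]
contact_force: [0.6, -0.4, -0.2]
width: 0.018
finger_force: 78.3
```

Request:
step_arm:
  steps: [0, 0, 0, 0, 0, -1, 1, 0, 0, 0, 0, 0, -2, 1, 0, 0, 0, 0, 0, -3, 1, 0, 0, 0, 0, 0, -4, 1, 0, 0, 0, 0, 0, -4, 1]

```text
t: 19.3
position: [0.4844, -0.2554, 0.0401]
orientation: [0.067, 0.998, -0.0, 0.0]
contact_force: [-2.3, 0.7, 5.8]
width: 0.0183
finger_force: 78.5
```

Pressing on the plungers now, so I'll go on to flush in small steps.

Request:
step_arm:
  steps: [0, 0, 0, 0, 0, -1, 1, 0, 0, 0, 0, 0, -2, 1, 0, 0, 0, 0, 0, -3, 1, 0, 0, 0, 0, 0, -3, 1, 0, 0, 0, 0, 0, -3, 1]

```text
t: 19.8
position: [0.4844, -0.2555, 0.0371]
orientation: [0.067, 0.998, -0.0, 0.0]
contact_force: [-2.8, -0.7, 6.1]
width: 0.0178
finger_force: 78.6
```

Request:
step_arm:
  steps: [0, 0, 0, 0, 0, -1, 1, 0, 0, 0, 0, 0, -1, 1, 0, 0, 0, 0, 0, -1, 1]

```text
t: 20.1
position: [0.4843, -0.2555, 0.0362]
orientation: [0.067, 0.998, -0.0, 0.0]
contact_force: [-3.0, -0.6, 8.3]
width: 0.0182
finger_force: 78.7
```

Request:
step_arm:
  steps: [0, 0, 0, 0, 0, -1, 1, 0, 0, 0, 0, 0, -1, 1, 0, 0, 0, 0, 0, -1, 1]

```text
t: 20.4
position: [0.4844, -0.2555, 0.0359]
orientation: [0.067, 0.998, -0.0, 0.0]
contact_force: [-7.0, 1.3, 24.3]
width: 0.0183
finger_force: 81.3
```

Request:
step_arm:
  steps: [0, 0, 0, 0, 0, -0.2, 1, 0, 0, 0, 0, 0, -0.2, 1, 0, 0, 0, 0, 0, -0.2, 1, 0, 0, 0, 0, 0, -0.2, 1, 0, 0, 0, 0, 0, -0.2, 1]

```text
t: 20.9
position: [0.4844, -0.2555, 0.0359]
orientation: [0.067, 0.998, -0.0, 0.0]
contact_force: [-7.0, 1.8, 28.8]
width: 0.0182
finger_force: 81.3
```

```bash
python3 - <<'E'
from h import *
s=snap('wrist','wrist7'); snap('scene','scene7'); print(s['position'],s['contact_force'],s['t'])
im,c=load('wrist7'); sc,cs=load('scene7')
hg=np.array([.6178,-.2127]);xa=np.array([.951,.3095]);ya=np.array([-.3095,.951])
def lid(r,y,z,th):
    u=r*np.cos(th)-z*np.sin(th); return [*(hg-u*xa+y*ya),.04+r*np.sin(th)+z*np.cos(th)]
for th in (0,.025,.05): print(th,[proj(c,lid(.165,y,.01,th)).round(1).tolist() for y in (.055,-.055)],[proj(cs,lid(.165,y,.01,th)).round(1).tolist() for y in (.055,-.055)])
a=np.zeros((480,800,3),np.uint8); a[:,:480]=im[:,80:560]; a[:480,480:]=cv2.resize(sc[250:410,150:257],(320,480),interpolation=cv2.INTER_CUBIC)
cv2.imwrite('pics/crop7.png',a)
E
```

```text
[ 0.48443451 -0.25553682  0.03589506] [-7.04804449  1.80034333 28.84417277] 20.9
0 [[409.6, 195.5], [191.1, 296.8]] [[218.6, 293.0], [182.3, 335.8]]
0.025 [[412.1, 197.8], [188.7, 301.0]] [[218.5, 292.0], [182.0, 334.9]]
0.05 [[414.9, 200.5], [186.3, 305.6]] [[218.4, 291.0], [181.8, 334.0]]
```

View pics/crop7.png

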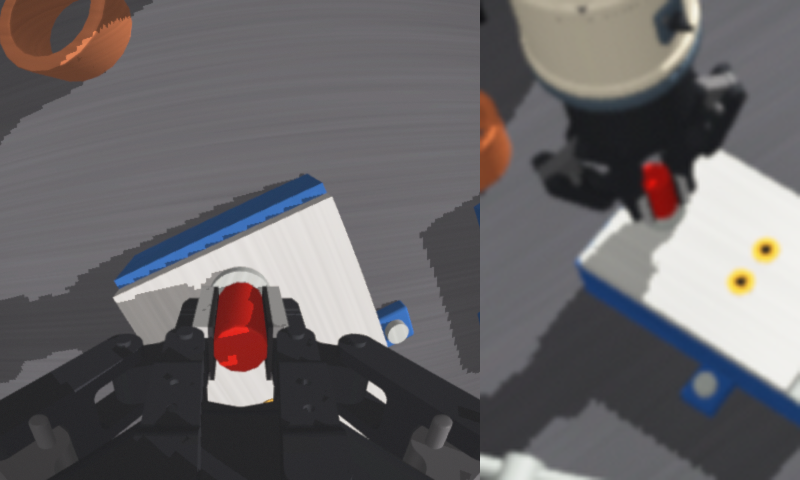

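The lid corners at (412,196) and (193,297) match a flush lid. The pin is seated and held, with a steady downward press of 29 N.

```bash
python3 -c "
from plant import arm
print(arm.close_job())"
```

```text
the job is handed in; nothing more can be done
None
```

I handed the job in at about 21 s: the lid is flush on the base and the red pin is fully home through it, with the gripper still holding the pin and pressing down at about 29 N.

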